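# Clamp a heat sink in the star-wheel work holder

## Task

Set the finned heat sink flat on the bed of the work holder, centred and end-on against the fixed jaw, and let go of it. Then turn the star wheel clockwise (it takes several pushes, on one spoke after another) until the moving jaw clamps the heat sink firmly, feeling for the resistance so that it is neither left loose nor overtightened. Push gently, and leave the capacitor and the tape roll where they are.

Things in the scene. Friction and masses are not known exactly. Their poses are not given: they have to be found in the camera images.
- heat_sink: finned bare-aluminium heat sink, a block 38 (own x) by 50 (own y) by 29 mm high, about 0.07 kg, loose on the bench near its front edge; origin at the centre of its underside
- sink_centre (a point): centre of the heat sink, 14.5 mm above its underside; x and y along its 38 and 50 mm sides. Grasp it across the 38 mm side (own x)
- holder: grey work holder bolted to the bench at the left: base plate 245 x 80 x 12 mm (long in own x); its upper side, 12 mm above the bench, is the bed. Origin on the bench near the holder's middle; own +x is the clamping direction, from the star wheel (spindle at x = -75 mm) and moving jaw towards the fixed jaw (face at x = +100 mm); z up
- seat (a point): where the sink's centre belongs: holder x = +75 mm, 26.5 mm above the bench, the sink's 50 mm side (own y) along holder x, either way round, one end on the fixed jaw. The closing jaw pushes a squarely laid sink the last 10 mm or so home. Axes as the holder's
- fixed_jaw: fixed jaw of the holder, 60 mm wide (holder y), 18 mm thick, 35 mm high, top 47 mm above the bench; origin at the foot of its clamping face, which stands at holder x = +100 mm
- hub (a point): centre of the star wheel in the plane of its spokes, 85 mm above the bench; turns with the wheel, its x axis points along one spoke. Five equal spokes 72 degrees apart, 9 mm thick bars, each with an 18 mm black ball centred 72 mm from the upright spindle; hub 38 mm wide, top 15 mm above the spokes. Between and under the spokes is free air down to 52 mm above the bench
- wheel (a joint): angle of the star wheel, rad: 0 = jaw fully open; grows as the wheel is pushed clockwise seen from above, which closes the jaw by 10 mm per rad; at most 5.4, starts at 0 to 0.8. Dry friction holds it wherever it is left
- capacitor_centre (a point): centre of a loose upright can capacitor, 35 mm across, 50 mm tall, standing near the heat sink; a bystander
- tape_roll_centre (a point): centre of a loose roll of tape lying flat, 57 mm across, 19 mm high, behind the holder; a bystander
- foot_open (a point): fixed point at holder x = +14 mm. With the wheel at 0, the end face of the moving jaw's steel pressure foot (26 wide, 20 high, at sink mid-height) stands here or up to 12 mm nearer the fixed jaw: the foot is screwed out by 0 to 12 mm, differently each time and not measured. The jaw behind it is 44 mm wide, top 44 mm above the bench. Axes as the holder's
- spindle (a point): hub centre, holder's axes. Turning the wheel free takes 0.5 N m (8 N square on a spoke 60 mm out). Once the jaw bears on the sink, 1 rad adds about 120 N of clamping, 1.2 N m. Firm: 30 N (0.8 N m, 13 N at 60 mm); under 15 N (0.65 N m, 11 N) loose; over 45 N (0.95 N m, 16 N) overtight; over 25 N on the wheel is rough. This resistance is felt only while the wheel moves

How it is judged:
On the way, in this order (a step that is already met when the one before it is completed fails the run):
1. the heat sink lies on the bed between the jaws, within 20 mm of the fixed jaw, and is let go (x of sink_centre in the frame of seat between -0.02 and 0.004 m and y of sink_centre in the frame of seat between -0.012 and 0.012 m and z of sink_centre in the frame of seat below 0.004 m and contact force between the fingers and heat_sink below 0.1 N), for 0.2 s.
2. the jaw clamps the heat sink against the fixed jaw with more than 15 N (contact force between fixed_jaw and heat_sink above 15 N), for 0.2 s.
At the end, for the whole second after the job is handed in: The heat sink sits flat on the bed (4 mm, 0.1 rad), its end on the fixed jaw (4 mm), centred across it within 12 mm and square within 0.12 rad, at rest and clamped with 15 to 45 N (contact force between fixed_jaw and heat_sink between 15 and 45 N and x of sink_centre in the frame of seat between -0.004 and 0.004 m and y of sink_centre in the frame of seat between -0.012 and 0.012 m and z of sink_centre in the frame of seat between -0.004 and 0.004 m and angle between the y axis of heat_sink and the x axis of holder, either way round below 0.12 rad and angle between heat_sink's own z axis and vertical below 0.1 rad and linear speed of heat_sink below 0.01 m/s); the robot touches nothing.
It fails at once if the heat sink is overtightened: more than 45 N on the fixed jaw (contact force between fixed_jaw and heat_sink above 45 N).
It fails at once if the wheel is pushed with more than 25 N (contact force between anything else and wheel above 25 N).
It fails at once if the capacitor or the tape roll is shifted by more than 20 mm (distance of any of capacitor_centre, tape_roll_centre from where it was at the start of the episode above 0.02 m).
It also fails if it takes over 72 s, if anything falls off the work surface, if the arm or the gripper's body presses on something with over 40 N, if the wrist force passes 120 N, or if a joint passes its speed limit or range.

## Robot

A 6-joint arm with a two-finger parallel gripper is mounted at the origin on a cart in front of the work surface, level with it; the furniture and walls round the work are solid. World frame = base frame: x ahead of the robot, y to its left, z up, the work surface at z = 0. Lengths are in m, angles in rad, forces in N, time in s.
With the tool pointing down it reaches from about 0.35 to 0.975 m from the base axis. Payload 4.9 kg.
Tool frame: the origin (TCP) lies at the very end of the fingers, on their centre line; the grasp point (between the pads) lies 19 mm behind it (arm.pinch_z is the z of the grasp point in the tool frame, in m); z points along the fingers, y is the line along which they close (so a half turn about z gives the same grasp; the last joint's range is limited). The gripper opens to 85 mm and grips with 20 to 120 N. Pads are 22 mm wide; open, the fingers measure 114 mm over their backs; the gripper's body (76 mm by 85 mm) begins 54 mm behind the grasp point. The pads swing forward as they close: fully open they stand 13 mm farther back than shut.
Start: joints at [1.228, 0.053, 1.613, -0, 1.476, -0.119], TCP at [0.139, 0.609, 0.231] pointing down, gripper open.
Joint ranges: [-3.01, 3.01], [-1.01, 2.22], [0.06, 2.58], [-1.02, 4.17], [0.09, 2.62], [-3.14, 3.14]. Speed limits (rad/s): [2.57, 2.57, 3.14, 3.14, 3.14, 3.14].

## Interface

Orientations are given as a 3x3 rotation matrix whose columns are the frame's x, y, z axes.
In Python, from station import arm gives the robot as it stands.
- The arm moves only by the tool step_arm, never from a script. Its argument "rows" is a list of rows, each a list of 7 numbers: the closure, from -1 (fully open) to 1 (shut), then the shift along the world's x, y, z in mm, then the turn, a rotation vector about the world's x, y, z in rad. A call has 1 to 12 rows; each row is the pose to reach, as a shift and turn from the pose commanded when the call began; what a row does not reach only later rows make up. A row lasts 1/8 s, in which the tool goes at most 62.5 mm and 10.7 degrees, less where a joint would pass 70% of its speed; a pose out of reach is approached as far as the arm can. A call with a gripper value outside its range is refused whole. The fingers move at their own pace and stop on an object; "force" is the grip in N (left out, the last holds). Time passes only in rows, so rows that repeat a pose let the fingers close. It gives the time, the measured TCP pose, the force, the opening and the grip force at its end, in the units of the state.
- arm.sense(): the state, without advancing time (a new reading comes with each control period).
- arm.camera(name): name is "scene" or "top" or "wrist"; returns a dict with "frame" (480x640x3 uint8, red, green, blue), "mtx" (3x3 intrinsics, pixels), "xyz" and "attitude" of the camera in the world; the wrist camera has in their place "T_tool_cam" (4x4, takes a point from camera to tool coordinates, whose origin is the TCP and whose axes are the flange's). Camera axes: x right, y down, z forward; pixel columns grow to the right and rows downward; lengths in m; the calibration is good to about 2 mm. A picture is of the moment at which its call begins: read the wrist's pose just before it. There is no depth.
- arm.job_done(): hands the job in; it is judged then, once.
The state is a dict: "time_s": time; "joint_pos": joint angles; "dq": joint speeds; "joint_torque": joint torques, N m; "position": TCP position; "tcp_rot": TCP orientation; "force": force on the tool from outside, world axes, zero at the start; "torque": the same for the moment, N m; "gripper_width": opening from 0.0 (shut) to 1.0 (fully open); "gripper_force": force on a finger pad.
Only numpy, scipy, OpenCV 4.12 (cv2) and the standard library are available. Lean on these libraries where they do the work, as an engineer would, in place of code of your own. Each camera call takes 0.05 s, during which the arm holds its last target. There are 200 camera calls.

## Working session

There is one attempt and no reset: what is moved stays moved. The work goes in short steps, Python scripts to look and compute and a tool call to move; the robot and the scene stay as the last step left them, time stands still between calls to the robot, and variables do not carry over. Pictures are saved under pics/ and viewed, at most 10 in all, crops included, and the job is handed in when it is done.

Besides the shell and the picture viewer there is one more tool, called in YAML: its name, and indented under it one key for each argument. step_arm: Moves the arm, as the interface text tells. Its arguments: {"type":"object","properties":{"rows":{"type":"array","items":{"type":"array","items":{"type":"number"}}},"force":{"type":"number"}},"required":["rows"]}

```bash
ls; mkdir -p pics; python3 - <<'E'
from station import arm
import cv2,numpy as np
s=arm.sense();print(s)
for n in("scene","top"):
    c=arm.camera(n);cv2.imwrite(f"pics/{n}0.png",c["frame"][:,:,::-1]);print(n,c["mtx"],c["xyz"],c["attitude"])
c=arm.camera("wrist");print(c["mtx"],c["T_tool_cam"]);print(arm.pinch_z)
E
```

```text
pics
{'time_s': 0.0, 'joint_pos': array([ 1.22798249e+00,  5.33769151e-02,  1.61432446e+00, -3.92120553e-05,
        1.47604326e+00, -1.19013645e-01]), 'dq': array([1.36939022e-03, 2.16208832e-03, 8.42557671e-05, 1.77333309e-03,
       1.97388740e-04, 9.73112443e-04]), 'joint_torque': array([-3.46499975e-03, -3.93684018e+01, -3.70174885e+01, -2.84876332e-04,
        7.03864556e-03,  6.61520076e-06]), 'position': array([0.1385091 , 0.60879275, 0.23003242]), 'tcp_rot': array([[-9.75061848e-01,  2.21932246e-01, -6.86599320e-04],
       [ 2.21933202e-01,  9.75059738e-01, -2.03988523e-03],
       [ 2.16759042e-04, -2.14139344e-03, -9.99997684e-01]]), 'force': array([ 0.42300289, -0.24629075,  0.20394849]), 'torque': array([-0.02504926, -0.02163807,  0.01095803]), 'gripper_force': 0.0, 'gripper_width': 0.9957435442489129}
scene [[569.01885288   0.         314.87643038]
 [  0.         569.01885288 234.31626161]
 [  0.           0.           1.        ]] [ 0.05399839 -0.06029602  0.76476518] [[ 0.45581659 -0.6504848   0.60753663]
 [-0.88991508 -0.32017435  0.32486849]
 [-0.01680437 -0.68873646 -0.72481702]]
top [[518.91806703   0.         299.71834351]
 [  0.         518.91806703 237.77568534]
 [  0.           0.           1.        ]] [0.50657195 0.25975405 0.90941589] [[ 0.02052032 -0.99415925  0.10595426]
 [-0.99970139 -0.02180938 -0.01102174]
 [ 0.01326816 -0.10569645 -0.99430992]]
[[380.39471134   0.         317.19859299]
 [  0.         380.39471134 238.19421179]
 [  0.           0.           1.        ]] [[-2.22228247e-04 -9.62601822e-01 -2.70920069e-01  6.80051538e-02]
 [ 9.99999823e-01 -3.63238528e-04  4.70344857e-04  6.48032962e-04]
 [-5.51163423e-04 -2.70919917e-01  9.62601732e-01 -1.43111637e-01]
 [ 0.00000000e+00  0.00000000e+00  0.00000000e+00  1.00000000e+00]]
-0.0187
```

View pics/top0.png

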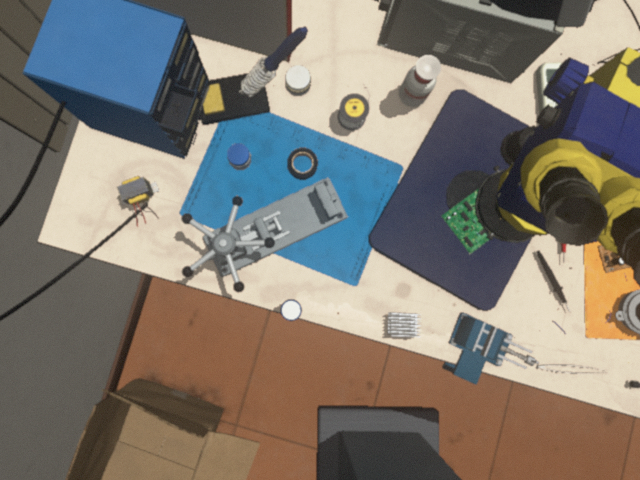

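View pics/scene0.png

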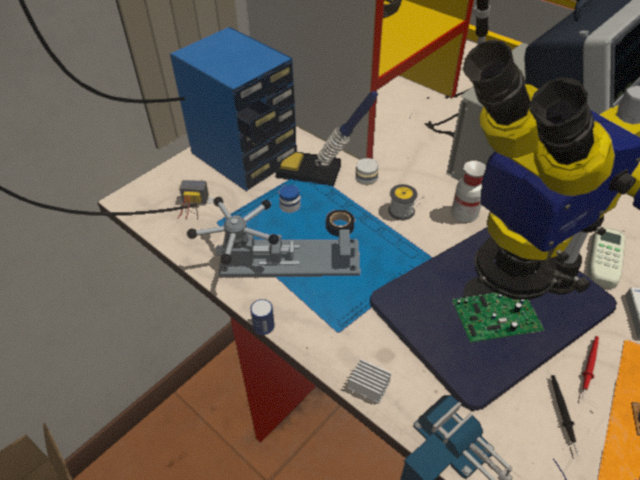

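The top view shows the holder running from the wheel (hub ~(224,242)) to the fixed jaw (~(325,200)). The sink is at ~(402,325), the capacitor at ~(290,310) and the tape roll at ~(302,163). I'll enlarge both views for precise pixels.

```bash
python3 - <<'E'
import cv2
a=cv2.imread("pics/top0.png")[175:350,170:430];cv2.imwrite("pics/topc.png",cv2.resize(a,None,fx=3,fy=3,interpolation=cv2.INTER_CUBIC))
a=cv2.imread("pics/scene0.png")[190:410,180:400];b=cv2.resize(a,None,fx=2.7,fy=2.7,interpolation=cv2.INTER_CUBIC);cv2.imwrite("pics/scenec.png",b)
E
```

```text
(no output)
```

View pics/topc.png

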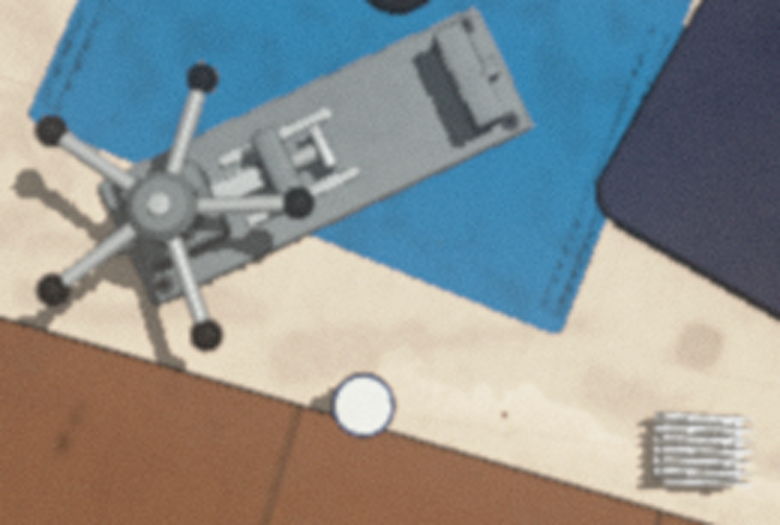

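View pics/scenec.png

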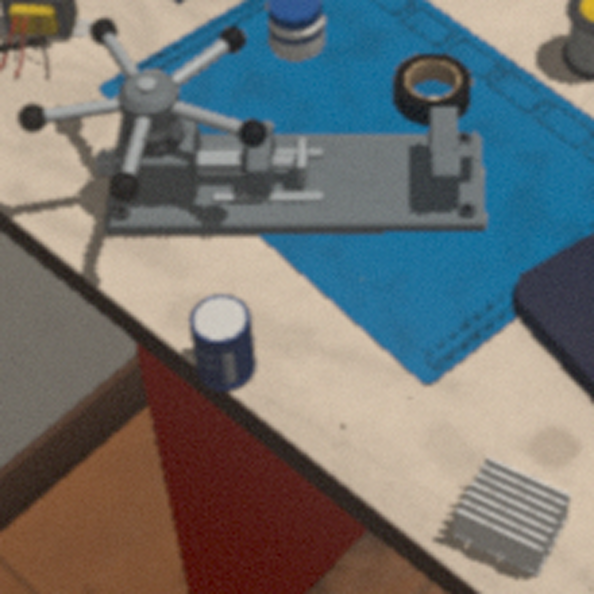

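Top crop: balls at (202,78), (50,130), (53,290), (206,334), (298,202). The jaw face's top edge runs (436,42)–(472,135), and the sink top spans ~(655..745, 412..488). The scene crop agrees with this. Next I'll fit the poses.

```bash
cat >h.py <<'E'
import numpy as np
from scipy.optimize import least_squares
C={"top":(np.array([[518.918,0,299.718],[0,518.918,237.776],[0,0,1]]),np.array([.50657,.25975,.90942]),np.array([[.02052032,-.99415925,.10595426],[-.99970139,-.02180938,-.01102174],[.01326816,-.10569645,-.99430992]])),
"scene":(np.array([[569.019,0,314.876],[0,569.019,234.316],[0,0,1]]),np.array([.053998,-.060296,.764765]),np.array([[.45581659,-.6504848,.60753663],[-.88991508,-.32017435,.32486849],[-.01680437,-.68873646,-.72481702]]))}
def back(n,uv,z):
    K,t,R=C[n];d=R@np.linalg.solve(K,[*uv,1]);return t+d*(z-t[2])/d[2]
def tc(p,q):return np.array([170+(p+.5)/3-.5,175+(q+.5)/3-.5])
def sc(p,q):return np.array([180+(p+.5)/2.7-.5,190+(q+.5)/2.7-.5])
def Rz(a):return np.array([[np.cos(a),-np.sin(a)],[np.sin(a),np.cos(a)]])
E
python3 - <<'E'
from h import *
for n,f,B in(("top",tc,[(202,78),(50,130),(53,290),(206,334),(298,202)]),("scene",sc,[(105,30),(233,40),(33,117),(123,186),(254,132)])):
    b=np.array([back(n,f(*p),.085)[:2] for p in B]);m=b.mean(0)
    print(n,"hub",m,np.hypot(*(b-m).T),np.degrees(np.arctan2(*(b-m).T[::-1])))
print("jaw top edge",back("top",tc(436,42),.047),back("top",tc(472,135),.047))
print("jaw scene top near corners",back("scene",sc(432,172),.047),back("scene",sc(433,107),.047))
P=[back("top",tc(*p),.012) for p in((473,8),(533,127),(163,303))];print("plate",P,np.linalg.norm(P[1]-P[0]),np.linalg.norm(P[2]-P[1]),np.degrees(np.arctan2(*(P[1]-P[2])[1::-1])))
P=[back("scene",sc(*p),.012) for p in((483,135),(487,222),(108,228))];print("plate s",P,np.linalg.norm(P[1]-P[0]),np.linalg.norm(P[2]-P[1]),np.degrees(np.arctan2(*(P[1]-P[2])[1::-1])))
for n,f,Q in(("top",tc,[(655,412),(745,415),(742,488),(653,484)]),("scene",sc,[(487,460),(570,495),(535,555),(452,515)])):
    q=np.array([back(n,f(*p),.029) for p in Q]);print(n,"sink",q.mean(0),np.linalg.norm(np.roll(q,-1,0)-q,axis=1),[np.degrees(np.arctan2(d[1],d[0])) for d in np.roll(q,-1,0)-q])
print("cap",back("top",tc(364,405),.05),back("scene",sc(221,319),.05))
E
```

```text
top hub [0.58276719 0.3716076 ] [0.07196084 0.07266493 0.07201909 0.07179122 0.07224211] [ -15.28011941   57.0892783   129.32023249 -159.0985394   -86.98152123]
scene hub [0.5812733  0.37270399] [0.07227822 0.07129518 0.07204227 0.07214475 0.07234414] [  56.33040944  -15.84030935  128.68684083 -159.97667012  -86.70688063]
jaw top edge [0.68243781 0.22609287 0.047     ] [0.63004281 0.20502157 0.047     ]
jaw scene top near corners [0.63463216 0.20368673 0.047     ] [0.6858883  0.22730897 0.047     ]
plate [array([0.71036742, 0.20333943, 0.012     ]), array([0.64055807, 0.16729089, 0.012     ]), array([0.53371518, 0.37886567, 0.012     ])] 0.07856744217521028 0.23702170745173293 -63.20673720110856
plate s [array([0.70791289, 0.20018549, 0.012     ]), array([0.64004887, 0.16705801, 0.012     ]), array([0.52877381, 0.38082891, 0.012     ])] 0.07551791982156784 0.24099820883697956 -62.50148188973223
top sink [0.45752319 0.07408986 0.029     ] [0.05068126 0.04050519 0.04988339 0.03989582] [np.float64(-90.73945917847166), np.float64(177.4115663484713), np.float64(88.58115177864644), np.float64(-1.4654845747796734)]
scene sink [0.45313318 0.07075216 0.029     ] [0.04837344 0.04075961 0.04827641 0.03882964] [np.float64(-89.651415596144), np.float64(175.53440779693628), np.float64(88.0628508569928), np.float64(-4.504890571461454)]
cap [0.47921569 0.26209372 0.05      ] [0.47707568 0.26259715 0.05      ]
```

step_arm:
  rows:
    - [-1,317,-536,-110,0,0,-1.374]
    - [-1,317,-536,-110,0,0,-1.374]
    - [-1,317,-536,-110,0,0,-1.374]
    - [-1,317,-536,-110,0,0,-1.374]
    - [-1,317,-536,-110,0,0,-1.374]
    - [-1,317,-536,-110,0,0,-1.374]
    - [-1,317,-536,-110,0,0,-1.374]
    - [-1,317,-536,-110,0,0,-1.374]
    - [-1,317,-536,-110,0,0,-1.374]
    - [-1,317,-536,-110,0,0,-1.374]
    - [-1,317,-536,-110,0,0,-1.374]
    - [-1,317,-536,-110,0,0,-1.374]
  force: 30

```text
time_s: 1.65
position: [0.4554, 0.0733, 0.121]
tcp_rot: [[0.028, 1.0, -0.001], [1.0, -0.028, 0.0], [0.0, -0.001, -1.0]]
force: [-1.1, 0.8, -0.2]
gripper_width: 0.998
gripper_force: 0.0
```

```bash
python3 - <<'E'
from station import arm
import cv2,numpy as np
s=arm.sense();print(s["position"],s["tcp_rot"],s["joint_pos"],s["time_s"])
c=arm.camera("wrist");cv2.imwrite("pics/w1.png",c["frame"][:,:,::-1])
R=s["tcp_rot"];T=np.array(c["T_tool_cam"])
for p in [(.4555+a*.019,.0725+b*.025,.029) for a,b in((-1,-1),(-1,1),(1,1),(1,-1))]:
    q=T[:3,:3].T@(R.T@(np.array(p)-s["position"])-T[:3,3]);u=c["mtx"]@q;print(u[:2]/u[2])
E
```

```text
[0.45543158 0.07326239 0.12096448] [[ 2.82300373e-02  9.99600783e-01 -1.15712915e-03]
 [ 9.99601352e-01 -2.82294948e-02  4.82581442e-04]
 [ 4.49723616e-04 -1.17029115e-03 -9.99999214e-01]] [-2.35366666e-03 -2.58497104e-01  2.09016428e+00  4.96507592e-04
  1.31108377e+00  2.57520789e-02] 1.65
[288.79877552 281.01164875]
[284.92963938 206.68123244]
[345.52479948 204.98097212]
[346.16063191 279.488419  ]
```

View pics/w1.png

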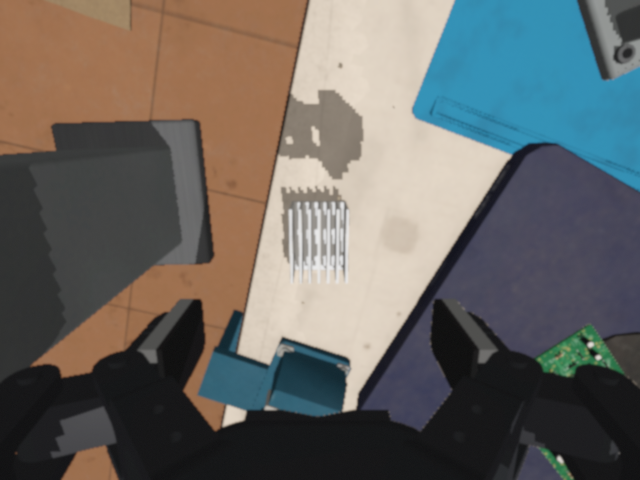

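The wrist view shows the sink top spanning u 289–349, v 203–284. The prediction was 3 px left of that, so I shift x by +1.5 mm; the fins line up with the tool.

step_arm:
  rows:
    - [-1,1.5,0,-40,0,0,0]
    - [-1,1.5,0,-75,0,0,0]
    - [-1,1.5,0,-100,0,0,0]
    - [-1,1.5,0,-117,0,0,0]
    - [-1,1.5,0,-117,0,0,0]
    - [1,1.5,0,-117,0,0,0]
    - [1,1.5,0,-117,0,0,0]
    - [1,1.5,0,-117,0,0,0]
    - [1,1.5,0,-117,0,0,0]
    - [1,1.5,0,-117,0,0,0]
    - [1,1.5,0,-117,0,0,0]
    - [1,1.5,0,-117,0,0,0]
  force: 30

```text
time_s: 3.2
position: [0.4583, 0.0734, 0.0054]
tcp_rot: [[0.027, 1.0, 0.002], [1.0, -0.027, 0.0], [0.0, 0.002, -1.0]]
force: [0.1, 0.1, 5.6]
gripper_width: 0.446
gripper_force: 31.7
```

step_arm:
  rows:
    - [1,0,0,40,0,0,0]
    - [1,0,0,85,0,0,0]
    - [1,50,45,85,0,0,0.15]
    - [1,95,85,85,0,0,0.3]
    - [1,140,127,85,0,0,0.42]
    - [1,189,170,85,0,0,0.49]
    - [1,189,170,85,0,0,0.49]
    - [1,189,170,60,0,0,0.49]
    - [1,189,170,40,0,0,0.49]
    - [1,189,170,40,0,0,0.49]
    - [1,189,170,40,0,0,0.49]

```text
time_s: 4.58
position: [0.6462, 0.2431, 0.0448]
tcp_rot: [[-0.446, 0.895, 0.0], [0.895, 0.446, 0.0], [-0.0, 0.0, -1.0]]
force: [1.2, 0.0, 0.0]
gripper_width: 0.439
gripper_force: 31.0
```

```bash
python3 - <<'E'
from station import arm
import cv2
c=arm.camera("top")["frame"][:,:,::-1]
c=c[120:320,160:420]
a=cv2.resize(c,None,fx=3,fy=3,interpolation=cv2.INTER_CUBIC);cv2.imwrite("pics/p2.png",a)
E
```

```text
(no output)
```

View pics/p2.png

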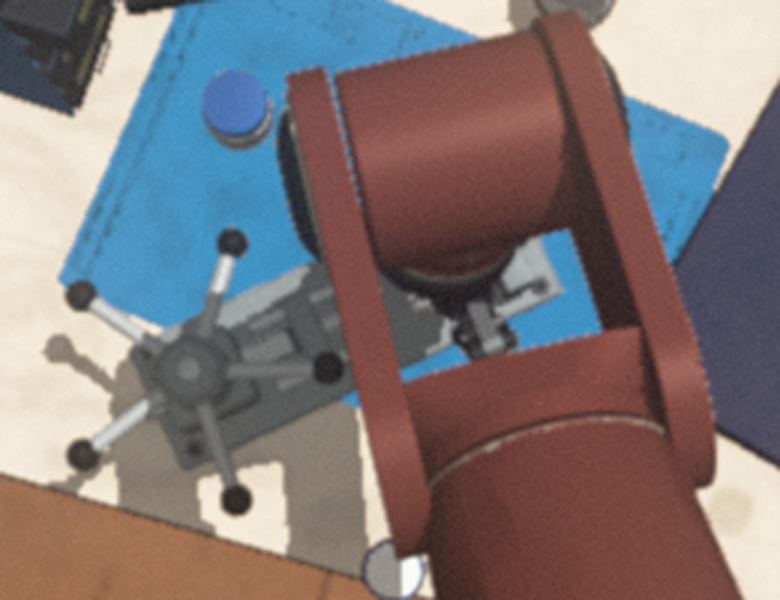

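The arm hides the seat in this view. The measured TCP (0.6462, 0.2431) matches the plan, so I lower the sink.

step_arm:
  rows:
    - [1,0,0,-12,0,0,0]
    - [1,0,0,-22,0,0,0]
    - [1,0,0,-26,0,0,0]
    - [1,0,0,-27.5,0,0,0]
    - [1,0,0,-27.5,0,0,0]

```text
time_s: 5.25
position: [0.6464, 0.2435, 0.0175]
tcp_rot: [[-0.447, 0.895, 0.0], [0.895, 0.447, -0.0], [-0.0, 0.0, -1.0]]
force: [-1.7, 0.1, 4.8]
gripper_width: 0.442
gripper_force: 31.6
```

step_arm:
  rows:
    - [-0.2,0,0,0,0,0,0]
    - [-0.4,0,0,0,0,0,0]
    - [-0.6,0,0,0,0,0,0]
    - [-0.6,0,0,0,0,0,0]
    - [-0.6,0,0,30,0,0,0]
    - [-0.6,0,0,80,0,0,0]
    - [-0.6,0,0,130,0,0,0]
    - [-0.6,-40,-40,140,0,0,0]
    - [-0.6,-80,-80,140,0,0,0]
    - [-0.6,-110,-120,140,0,0,0]
    - [-0.6,-140,-170,140,0,0,0]
    - [1,-140,-170,140,0,0,0]

```text
time_s: 6.75
position: [0.5044, 0.0712, 0.1563]
tcp_rot: [[-0.443, 0.896, -0.001], [0.896, 0.443, -0.0], [-0.0, -0.001, -1.0]]
force: [0.3, -0.0, 1.1]
gripper_width: 0.604
gripper_force: 0.0
```

```bash
python3 - <<'E'
from station import arm
import cv2,numpy as np
a=arm.camera("top")["frame"][:,:,::-1][150:300,160:360]
b=arm.camera("scene")["frame"][:,:,::-1][180:330,170:370]
f=lambda x:cv2.resize(x,None,fx=4,fy=4,interpolation=cv2.INTER_CUBIC)
cv2.imwrite("pics/p3.png",f(a));cv2.imwrite("pics/p4.png",f(b))
E
```

```text
(no output)
```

View pics/p3.png

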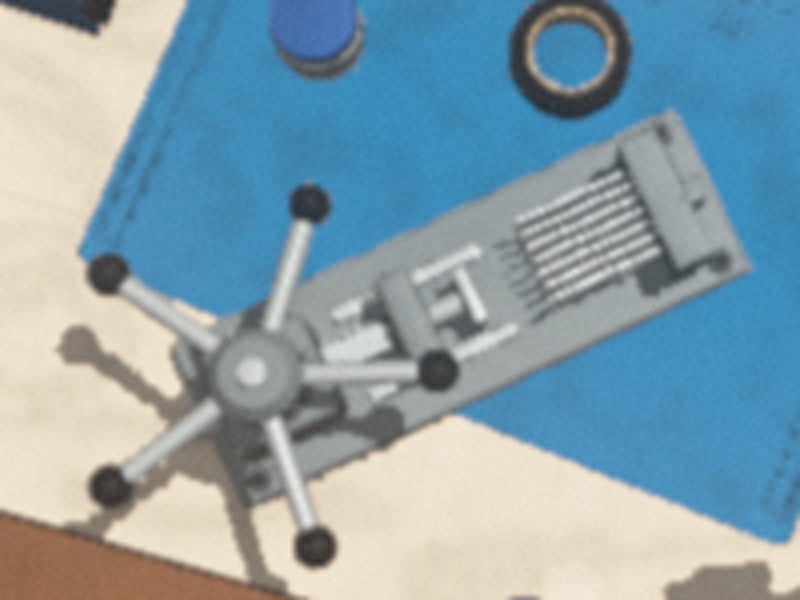

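The top crop shows the sink lying square against the fixed jaw, its top ~(517..660, 172..305), with the foot end at ~(478,290) and the wheel unturned. Next I'll measure the gap and generate the push arc.

```bash
cat >>h.py <<'E'
hub=np.array([.582,.372]);th=np.radians(-63.5)
def hold(p):return Rz(th).T@(np.asarray(p)[:2]-hub)*1000+[-75,0]
PH0=np.radians(200.8)
def pose(phi,perp=19,rad=48):
    "tcp xy mm and tool yaw(y axis) for a spoke angle phi"
    e=np.array([np.cos(phi),np.sin(phi)]);n=np.array([-e[1],e[0]])
    return 1000*hub+rad*e+perp*n, phi-np.pi/2
def rows(cmd,turns,z,c=1,**k):
    "cmd=(x,y,z mm,yaw); turns = wheel advance (cw, rad) from PH0"
    out=[]
    for t in turns:
        p,y=pose(PH0-t,**k);out.append([c]+[round(float(v),1) for v in(p[0]-cmd[0],p[1]-cmd[1],z-cmd[2])]+[0,0,round(float(y-cmd[3]),3)])
    return out
E
python3 - <<'E'
from h import *
f=lambda p,q:np.array([160+(p+.5)/4-.5,150+(q+.5)/4-.5])
q=[back("top",f(*p),.041) for p in((517,222),(622,172),(660,262),(548,305))]
print("sink",[hold(x).round(1) for x in q],hold(np.mean(q,0)))
print("foot",hold(back("top",f(478,290),.0365)),"jaw",hold(back("top",f(622,140),.047)),hold(back("top",f(672,272),.047)))
cmd=(506,72.8,155.5,np.radians(26.53))
print(pose(PH0),rows(cmd,[-.22],140))
E
```

```text
sink [array([48.9, 19. ]), array([98.4, 19.5]), array([ 96.3, -22.2]), array([ 45.6, -18.6])] [72.30372772 -0.56087991]
foot [21.78431646  0.37028718] jaw [103.57225142  30.95662782] [ 98.31977961 -28.8373125 ]
(array([543.87539982, 337.19317795]), np.float64(1.9338248112097172)) [[1, 46.4, 256.9, -15.5, 0, 0, 1.691]]
```

step_arm:
  rows:
    - [1,10,60,-5,0,0,0.18]
    - [1,20,115,-5,0,0,0.36]
    - [1,46,170,-5,0,0,0.54]
    - [1,46,220,-5,0,0,0.72]
    - [1,46,257,-5,0,0,0.9]
    - [1,46,257,-5,0,0,1.08]
    - [1,46,257,-5,0,0,1.26]
    - [1,46,257,-5,0,0,1.44]
    - [1,46,257,-5,0,0,1.62]
    - [1,46,257,-5,0,0,1.69]
    - [1,46,257,-5,0,0,1.69]
    - [1,46,257,-5,0,0,1.69]

```text
time_s: 8.35
position: [0.5523, 0.3313, 0.1517]
tcp_rot: [[-0.835, -0.55, -0.0], [-0.55, 0.835, 0.0], [-0.0, 0.0, -1.0]]
force: [-0.7, -0.2, 0.5]
gripper_width: -0.002
gripper_force: 0.0
```

```bash
python3 - <<'E'
from station import arm
import cv2,numpy as np
s=arm.sense();print(s["position"],s["tcp_rot"][:,0],s["joint_pos"],s["force"],s["torque"],s["gripper_width"])
a=arm.camera("scene")["frame"][:,:,::-1][100:330,130:400]
cv2.imwrite("pics/p5.png",cv2.resize(a,None,fx=2.6,fy=2.6,interpolation=cv2.INTER_CUBIC))
E
```

```text
[0.55228181 0.3312777  0.15165786] [-8.35253220e-01 -5.49865489e-01 -3.39406947e-05] [ 4.24783676e-01  1.55508531e-01  1.63808414e+00  1.02498915e-04
  1.34798149e+00 -1.72823849e+00] [-0.66382196 -0.19005419  0.50186616] [ 0.03837335 -0.0171666  -0.00546127] -0.0015010195502707588
```

View pics/p5.png

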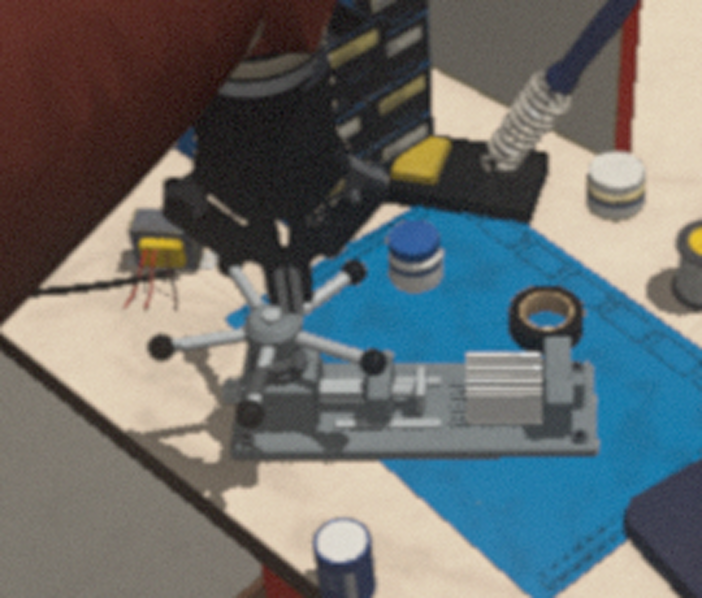

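Scene view: the sink lies flat on the bed against the fixed jaw, and the closed fingers hang over the wheel gap (~(290,290)). Next I lower them.

step_arm:
  rows:
    - [1,0,0,-30,0,0,0]
    - [1,0,0,-50,0,0,0]
    - [1,0,0,-65,0,0,0]
    - [1,0,0,-78,0,0,0]
    - [1,0,0,-78,0,0,0]
    - [1,0,0,-78,0,0,0]

```text
time_s: 9.15
position: [0.5527, 0.3306, 0.0746]
tcp_rot: [[-0.835, -0.55, 0.001], [-0.55, 0.835, 0.0], [-0.001, -0.0, -1.0]]
force: [-0.4, 0.1, -0.1]
gripper_width: -0.0
gripper_force: 0.0
```

```bash
python3 - <<'E'
from h import *
from station import arm
s=arm.sense();print(s["position"],s["force"],s["torque"])
cmd=(552,329.8,72.5,np.radians(26.53)+1.69)
for r in rows(cmd,np.arange(-.18,.45,.05),72.5):print(r)
E
```

```text
[0.55272988 0.33060639 0.07455537] [-0.40241039  0.08295612 -0.05574661] [-0.00731698  0.01444181 -0.03076527]
[1, -1.3, 1.1, 0.0, 0, 0, -0.039]
[1, -3.3, 2.7, 0.0, 0, 0, -0.089]
[1, -5.2, 4.5, 0.0, 0, 0, -0.139]
[1, -7.1, 6.3, 0.0, 0, 0, -0.189]
[1, -8.8, 8.2, 0.0, 0, 0, -0.239]
[1, -10.5, 10.1, 0.0, 0, 0, -0.289]
[1, -12.0, 12.2, 0.0, 0, 0, -0.339]
[1, -13.5, 14.3, 0.0, 0, 0, -0.389]
[1, -14.8, 16.6, 0.0, 0, 0, -0.439]
[1, -16.0, 18.8, 0.0, 0, 0, -0.489]
[1, -17.1, 21.2, 0.0, 0, 0, -0.539]
[1, -18.1, 23.5, 0.0, 0, 0, -0.589]
[1, -19.0, 26.0, 0.0, 0, 0, -0.639]
```

step_arm:
  rows:
    - [1,-1.3,1.1,0,0,0,-0.039]
    - [1,-3.3,2.7,0,0,0,-0.089]
    - [1,-5.2,4.5,0,0,0,-0.139]
    - [1,-7.1,6.3,0,0,0,-0.189]
    - [1,-8.8,8.2,0,0,0,-0.239]
    - [1,-10.5,10.1,0,0,0,-0.289]
    - [1,-12.0,12.2,0,0,0,-0.339]
    - [1,-13.5,14.3,0,0,0,-0.389]
    - [1,-14.8,16.6,0,0,0,-0.439]

```text
time_s: 10.28
position: [0.5391, 0.3442, 0.075]
tcp_rot: [[-0.99, -0.141, 0.003], [-0.141, 0.99, -0.006], [-0.002, -0.006, -1.0]]
force: [1.8, -10.4, 1.8]
gripper_width: -0.003
gripper_force: 4.9
```

```bash
cat >>h.py <<'E'
def report(s):
    p=s["position"][:2]-hub;F=s["force"];x=s["tcp_rot"][:,0]
    m=s["torque"][2]+p[0]*F[1]-p[1]*F[0]
    ph=np.arctan2(x[1],x[0]);e=np.array([np.cos(ph),np.sin(ph)]);n=np.array([-e[1],e[0]])
    print("t",s["time_s"],"F",F.round(2),"tz",round(s["torque"][2],3),"M",round(m,3),"Ft",round(F[:2]@n,2),"turn",round(float((PH0-ph+np.pi)%(2*np.pi)-np.pi),3),"rad/perp",(p@e*1000).round(1),(p@n*1000).round(1))
E
python3 - <<'E'
from h import *
from station import arm
report(arm.sense())
cmd=(552-14.8,329.8+16.6,72.5,np.radians(26.53)+1.69-.439)
for r in rows(cmd,np.arange(.28,.99,.06),72.5):print(r)
E
```

```text
t 10.275 F [  1.78 -10.4    1.83] tz 0.078 M 0.573 Ft 10.55 turn 0.222 rad/perp 46.3 21.5
[1, -1.5, 2.7, 0.0, 0, 0, -0.06]
[1, -2.7, 5.5, 0.0, 0, 0, -0.12]
[1, -3.9, 8.4, 0.0, 0, 0, -0.18]
[1, -4.8, 11.3, 0.0, 0, 0, -0.24]
[1, -5.6, 14.3, 0.0, 0, 0, -0.3]
[1, -6.2, 17.4, 0.0, 0, 0, -0.36]
[1, -6.6, 20.4, 0.0, 0, 0, -0.42]
[1, -6.8, 23.5, 0.0, 0, 0, -0.48]
[1, -6.8, 26.6, 0.0, 0, 0, -0.54]
[1, -6.7, 29.7, 0.0, 0, 0, -0.6]
[1, -6.3, 32.8, 0.0, 0, 0, -0.66]
[1, -5.8, 35.9, 0.0, 0, 0, -0.72]
```

step_arm:
  rows:
    - [1,-1.5,2.7,0,0,0,-0.06]
    - [1,-2.7,5.5,0,0,0,-0.12]
    - [1,-3.9,8.4,0,0,0,-0.18]
    - [1,-4.8,11.3,0,0,0,-0.24]
    - [1,-5.6,14.3,0,0,0,-0.3]
    - [1,-6.2,17.4,0,0,0,-0.36]
    - [1,-6.6,20.4,0,0,0,-0.42]
    - [1,-6.8,23.5,0,0,0,-0.48]
    - [1,-6.8,26.6,0,0,0,-0.54]
    - [1,-6.7,29.7,0,0,0,-0.6]
    - [1,-6.3,32.8,0,0,0,-0.66]
    - [1,-5.8,35.9,0,0,0,-0.72]

```text
time_s: 11.78
position: [0.5315, 0.3804, 0.0748]
tcp_rot: [[-0.837, 0.547, -0.002], [0.547, 0.837, -0.006], [-0.002, -0.006, -1.0]]
force: [-3.2, -9.5, 5.0]
gripper_width: 0.001
gripper_force: 5.6
```

```bash
python3 - <<'E'
from h import *
from station import arm
report(arm.sense())
p,y=pose(PH0-.94)
cmd=(537.2-5.8,346.4+35.9,72.5,np.radians(26.53)+1.69-.439-.72);print(cmd,p,y)
for r in rows(cmd,np.arange(1.,1.7,.06),72.5):print(r)
E
```

```text
t 11.775 F [-3.19 -9.46  5.  ] tz -0.054 M 0.45 Ft 9.66 turn 0.942 rad/perp 46.8 20.6
(531.4000000000001, 382.29999999999995, 72.5, np.float64(0.9940358505540956)) [531.40603626 382.25918287] 0.9938248112097172
[1, 0.7, 3.0, 0.0, 0, 0, -0.06]
[1, 1.6, 5.9, 0.0, 0, 0, -0.12]
[1, 2.7, 8.9, 0.0, 0, 0, -0.18]
[1, 3.9, 11.7, 0.0, 0, 0, -0.24]
[1, 5.3, 14.5, 0.0, 0, 0, -0.3]
[1, 6.9, 17.1, 0.0, 0, 0, -0.36]
[1, 8.6, 19.7, 0.0, 0, 0, -0.42]
[1, 10.5, 22.2, 0.0, 0, 0, -0.48]
[1, 12.5, 24.5, 0.0, 0, 0, -0.54]
[1, 14.6, 26.7, 0.0, 0, 0, -0.6]
[1, 16.9, 28.8, 0.0, 0, 0, -0.66]
[1, 19.3, 30.8, 0.0, 0, 0, -0.72]
```

step_arm:
  rows:
    - [1,0.7,3.0,0,0,0,-0.06]
    - [1,1.6,5.9,0,0,0,-0.12]
    - [1,2.7,8.9,0,0,0,-0.18]
    - [1,3.9,11.7,0,0,0,-0.24]
    - [1,5.3,14.5,0,0,0,-0.3]
    - [1,6.9,17.1,0,0,0,-0.36]
    - [1,8.6,19.7,0,0,0,-0.42]
    - [1,10.5,22.2,0,0,0,-0.48]
    - [1,12.5,24.5,0,0,0,-0.54]
    - [1,14.6,26.7,0,0,0,-0.6]

```text
time_s: 13.02
position: [0.5452, 0.4075, 0.0748]
tcp_rot: [[-0.382, 0.924, -0.004], [0.924, 0.382, -0.005], [-0.003, -0.005, -1.0]]
force: [-6.4, -9.3, 5.9]
gripper_width: 0.001
gripper_force: 5.6
```

```bash
python3 - <<'E'
from h import *
from station import arm
report(arm.sense())
from h import back
import cv2
c=arm.camera("scene")["frame"][:,:,::-1][200:310,180:380]
cv2.imwrite("pics/p6.png",cv2.resize(c,None,fx=4,fy=4,interpolation=cv2.INTER_CUBIC))
cmd=(531.4+14.6,382.3+26.7,72.5,.994-.6)
for r in rows(cmd,np.arange(1.59,2.4,.05),72.5):print(r)
E
```

```text
t 13.025 F [-6.43 -9.34  5.88] tz -0.029 M 0.543 Ft 9.51 turn 1.542 rad/perp 46.8 20.5
[1, 1.9, 1.8, 0.0, 0, 0, -0.05]
[1, 3.9, 3.4, 0.0, 0, 0, -0.1]
[1, 6.0, 5.0, 0.0, 0, 0, -0.15]
[1, 8.1, 6.4, 0.0, 0, 0, -0.2]
[1, 10.3, 7.8, 0.0, 0, 0, -0.25]
[1, 12.6, 9.0, 0.0, 0, 0, -0.3]
[1, 14.9, 10.1, 0.0, 0, 0, -0.35]
[1, 17.3, 11.1, 0.0, 0, 0, -0.4]
[1, 19.7, 12.0, 0.0, 0, 0, -0.45]
[1, 22.2, 12.7, 0.0, 0, 0, -0.5]
[1, 24.7, 13.4, 0.0, 0, 0, -0.55]
[1, 27.2, 13.9, 0.0, 0, 0, -0.6]
[1, 29.8, 14.2, 0.0, 0, 0, -0.65]
[1, 32.4, 14.5, 0.0, 0, 0, -0.7]
[1, 34.9, 14.6, 0.0, 0, 0, -0.75]
[1, 37.5, 14.6, 0.0, 0, 0, -0.8]
[1, 40.1, 14.5, 0.0, 0, 0, -0.85]
```

View pics/p6.png

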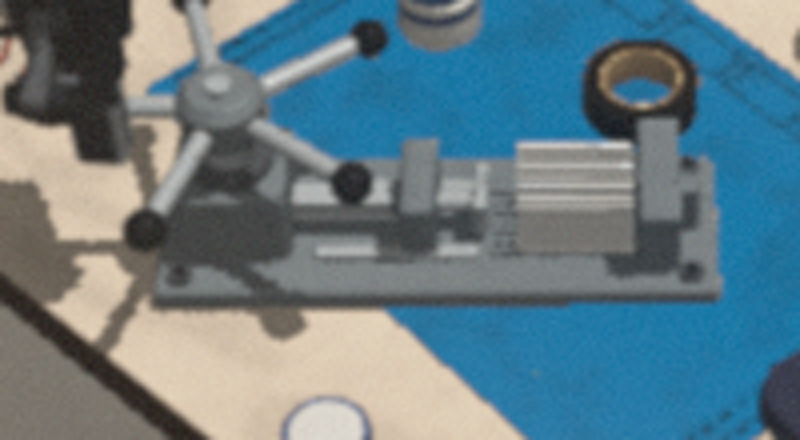

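The moving foot (end at ~(490,200)) is about 11 mm from the sink's near end (517). I keep turning, with some margin before contact.

step_arm:
  rows:
    - [1,1.9,1.8,0,0,0,-0.05]
    - [1,3.9,3.4,0,0,0,-0.1]
    - [1,6.0,5.0,0,0,0,-0.15]
    - [1,8.1,6.4,0,0,0,-0.2]
    - [1,10.3,7.8,0,0,0,-0.25]
    - [1,12.6,9.0,0,0,0,-0.3]
    - [1,14.9,10.1,0,0,0,-0.35]
    - [1,17.3,11.1,0,0,0,-0.4]
    - [1,19.7,12.0,0,0,0,-0.45]
    - [1,22.2,12.7,0,0,0,-0.5]
    - [1,24.7,13.4,0,0,0,-0.55]
    - [1,27.2,13.9,0,0,0,-0.6]

```text
time_s: 14.58
position: [0.5709, 0.4228, 0.0745]
tcp_rot: [[0.206, 0.979, -0.007], [0.979, -0.206, -0.003], [-0.004, -0.006, -1.0]]
force: [-9.7, -4.0, 5.7]
gripper_width: 0.001
gripper_force: 5.2
```

```bash
python3 - <<'E'
from h import *
from station import arm
s=arm.sense();report(s);print(s["joint_pos"])
cmd=(546+27.2,409+13.9,72.5,.394-.6)
for r in rows(cmd,np.arange(2.18,2.9,.04),72.5):print(r)
E
```

```text
t 14.575 F [-9.73 -3.99  5.66] tz -0.034 M 0.505 Ft 8.7 turn 2.141 rad/perp 47.4 21.4
[5.32499815e-01 3.80213802e-01 1.50562763e+00 9.60818275e-04
 1.26286755e+00 7.39640343e-01]
[1, 2.1, 0.3, 0.0, 0, 0, -0.04]
[1, 4.1, 0.5, 0.0, 0, 0, -0.08]
[1, 6.2, 0.7, 0.0, 0, 0, -0.12]
[1, 8.2, 0.7, 0.0, 0, 0, -0.16]
[1, 10.3, 0.7, 0.0, 0, 0, -0.2]
[1, 12.4, 0.6, 0.0, 0, 0, -0.24]
[1, 14.4, 0.4, 0.0, 0, 0, -0.28]
[1, 16.5, 0.1, 0.0, 0, 0, -0.32]
[1, 18.5, -0.2, 0.0, 0, 0, -0.36]
[1, 20.5, -0.6, 0.0, 0, 0, -0.4]
[1, 22.5, -1.1, 0.0, 0, 0, -0.44]
[1, 24.5, -1.7, 0.0, 0, 0, -0.48]
[1, 26.5, -2.4, 0.0, 0, 0, -0.52]
[1, 28.4, -3.1, 0.0, 0, 0, -0.56]
[1, 30.3, -4.0, 0.0, 0, 0, -0.6]
[1, 32.1, -4.9, 0.0, 0, 0, -0.64]
[1, 34.0, -5.8, 0.0, 0, 0, -0.68]
[1, 35.8, -6.9, 0.0, 0, 0, -0.72]
```

step_arm:
  rows:
    - [1,2.1,0.3,0,0,0,-0.04]
    - [1,4.1,0.5,0,0,0,-0.08]
    - [1,6.2,0.7,0,0,0,-0.12]
    - [1,8.2,0.7,0,0,0,-0.16]
    - [1,10.3,0.7,0,0,0,-0.2]
    - [1,12.4,0.6,0,0,0,-0.24]

```text
time_s: 15.32
position: [0.5829, 0.4244, 0.0744]
tcp_rot: [[0.432, 0.902, -0.007], [0.902, -0.432, -0.001], [-0.004, -0.006, -1.0]]
force: [-10.8, -1.3, 4.9]
gripper_width: -0.001
gripper_force: 5.0
```

```bash
cat >n.py <<'E'
import sys
from h import *
from station import arm
s=arm.sense();report(s)
t0,n,d=map(float,sys.argv[1:4]);p,y=pose(PH0-t0);cmd=(p[0],p[1],72.5,y)
for r in rows(cmd,t0+d*np.arange(1,n+1),72.5):print(r,end=" ")
E
python3 n.py 2.38 8 .04
```

```text
t 15.325 F [-10.85  -1.27   4.94] tz -0.028 M 0.54 Ft 9.23 turn 2.381 rad/perp 47.7 21.9
[1, 2.1, -0.2, 0.0, 0, 0, -0.04] [1, 4.1, -0.5, 0.0, 0, 0, -0.08] [1, 6.1, -0.8, 0.0, 0, 0, -0.12] [1, 8.2, -1.2, 0.0, 0, 0, -0.16] [1, 10.2, -1.7, 0.0, 0, 0, -0.2] [1, 12.1, -2.3, 0.0, 0, 0, -0.24] [1, 14.1, -3.0, 0.0, 0, 0, -0.28] [1, 16.0, -3.7, 0.0, 0, 0, -0.32]
```

step_arm:
  rows:
    - [1,2.1,-0.2,0,0,0,-0.04]
    - [1,4.1,-0.5,0,0,0,-0.08]
    - [1,6.1,-0.8,0,0,0,-0.12]
    - [1,8.2,-1.2,0,0,0,-0.16]

```text
time_s: 15.82
position: [0.5909, 0.4237, 0.0744]
tcp_rot: [[0.57, 0.821, -0.007], [0.822, -0.57, -0.0], [-0.004, -0.006, -1.0]]
force: [-10.8, 0.9, 4.0]
gripper_width: 0.001
gripper_force: 5.0
```

```bash
python3 n.py 2.54 4 .04
```

```text
t 15.825 F [-10.79   0.86   3.99] tz 0.001 M 0.566 Ft 9.36 turn 2.541 rad/perp 47.5 22.1
[1, 2.0, -0.5, 0.0, 0, 0, -0.04] [1, 4.0, -1.1, 0.0, 0, 0, -0.08] [1, 5.9, -1.8, 0.0, 0, 0, -0.12] [1, 7.9, -2.5, 0.0, 0, 0, -0.16]
```

step_arm:
  rows:
    - [1,2.0,-0.5,0,0,0,-0.04]
    - [1,4.0,-1.1,0,0,0,-0.08]
    - [1,5.9,-1.8,0,0,0,-0.12]

```text
time_s: 16.2
position: [0.5969, 0.4225, 0.0744]
tcp_rot: [[0.664, 0.747, -0.007], [0.747, -0.664, 0.001], [-0.003, -0.006, -1.0]]
force: [-9.3, 3.9, 1.3]
gripper_width: 0.004
gripper_force: 4.8
```

```bash
python3 n.py 2.66 4 .04
```

```text
t 16.2 F [-9.32  3.91  1.29] tz -0.036 M 0.493 Ft 9.56 turn 2.66 rad/perp 47.6 22.4
[1, 1.9, -0.7, 0.0, 0, 0, -0.04] [1, 3.8, -1.6, 0.0, 0, 0, -0.08] [1, 5.7, -2.5, 0.0, 0, 0, -0.12] [1, 7.5, -3.4, 0.0, 0, 0, -0.16]
```

step_arm:
  rows:
    - [1,1.9,-0.7,0,0,0,-0.04]
    - [1,3.8,-1.6,0,0,0,-0.08]
    - [1,5.7,-2.5,0,0,0,-0.12]

```text
time_s: 16.58
position: [0.6031, 0.4212, 0.0744]
tcp_rot: [[0.749, 0.663, -0.005], [0.663, -0.749, 0.004], [-0.001, -0.006, -1.0]]
force: [-7.4, 5.8, 0.6]
gripper_width: 0.001
gripper_force: 4.7
```

```bash
python3 n.py 2.78 4 .04
```

```text
t 16.575 F [-7.44  5.83  0.65] tz 0.037 M 0.526 Ft 9.3 turn 2.78 rad/perp 48.4 22.8
[1, 1.8, -1.0, 0.0, 0, 0, -0.04] [1, 3.6, -2.0, 0.0, 0, 0, -0.08] [1, 5.3, -3.1, 0.0, 0, 0, -0.12] [1, 7.0, -4.3, 0.0, 0, 0, -0.16]
```

step_arm:
  rows:
    - [1,1.8,-1.0,0,0,0,-0.04]
    - [1,3.6,-2.0,0,0,0,-0.08]
    - [1,5.3,-3.1,0,0,0,-0.12]

```text
time_s: 16.95
position: [0.6086, 0.4184, 0.0744]
tcp_rot: [[0.823, 0.568, -0.004], [0.568, -0.823, 0.005], [-0.001, -0.006, -1.0]]
force: [-6.5, 6.7, 0.5]
gripper_width: 0.002
gripper_force: 4.6
```

```bash
python3 n.py 2.90 4 .04
```

```text
t 16.95 F [-6.48  6.67  0.55] tz -0.004 M 0.474 Ft 9.17 turn 2.9 rad/perp 48.3 23.0
[1, 1.7, -1.2, 0.0, 0, 0, -0.04] [1, 3.3, -2.4, 0.0, 0, 0, -0.08] [1, 4.9, -3.7, 0.0, 0, 0, -0.12] [1, 6.5, -5.1, 0.0, 0, 0, -0.16]
```

step_arm:
  rows:
    - [1,1.7,-1.2,0,0,0,-0.04]
    - [1,3.3,-2.4,0,0,0,-0.08]
    - [1,4.9,-3.7,0,0,0,-0.12]

```text
time_s: 17.32
position: [0.6138, 0.415, 0.0745]
tcp_rot: [[0.885, 0.466, -0.003], [0.466, -0.885, 0.005], [-0.0, -0.006, -1.0]]
force: [-4.8, 8.0, -0.5]
gripper_width: -0.001
gripper_force: 4.5
```

```bash
python3 n.py 3.02 4 .04
```

```text
t 17.325 F [-4.79  7.96 -0.49] tz -0.026 M 0.433 Ft 9.27 turn 3.02 rad/perp 48.2 23.2
[1, 1.5, -1.4, 0.0, 0, 0, -0.04] [1, 3.0, -2.8, 0.0, 0, 0, -0.08] [1, 4.4, -4.3, 0.0, 0, 0, -0.12] [1, 5.8, -5.9, 0.0, 0, 0, -0.16]
```

step_arm:
  rows:
    - [1,1.5,-1.4,0,0,0,-0.04]
    - [1,3.0,-2.8,0,0,0,-0.08]
    - [1,4.4,-4.3,0,0,0,-0.12]

```text
time_s: 17.7
position: [0.6185, 0.411, 0.0746]
tcp_rot: [[0.934, 0.356, -0.002], [0.356, -0.934, 0.006], [0.0, -0.007, -1.0]]
force: [-4.9, 9.5, -1.9]
gripper_width: -0.005
gripper_force: 4.8
```

```bash
python3 n.py 3.14 4 .04
```

```text
t 17.7 F [-4.92  9.49 -1.87] tz 0.033 M 0.57 Ft 10.61 turn 3.14 rad/perp 48.0 23.5
[1, 1.4, -1.6, 0.0, 0, 0, -0.04] [1, 2.7, -3.2, 0.0, 0, 0, -0.08] [1, 3.9, -4.8, 0.0, 0, 0, -0.12] [1, 5.1, -6.5, 0.0, 0, 0, -0.16]
```

step_arm:
  rows:
    - [1,1.4,-1.6,0,0,0,-0.04]
    - [1,2.7,-3.2,0,0,0,-0.08]

```text
time_s: 17.95
position: [0.6212, 0.4085, 0.0746]
tcp_rot: [[0.96, 0.281, -0.002], [0.281, -0.96, 0.007], [0.0, -0.008, -1.0]]
force: [-4.1, 10.6, -1.2]
gripper_width: -0.002
gripper_force: 5.4
```

```bash
python3 n.py 3.22 4 .04
```

```text
t 17.95 F [-4.11 10.59 -1.22] tz 0.019 M 0.584 Ft 11.32 turn -3.063 rad/perp 47.8 24.0
[1, 1.2, -1.7, 0.0, 0, 0, -0.04] [1, 2.4, -3.4, 0.0, 0, 0, -0.08] [1, 3.5, -5.1, 0.0, 0, 0, -0.12] [1, 4.5, -6.9, 0.0, 0, 0, -0.16]
```

step_arm:
  rows:
    - [1,1.2,-1.7,0,0,0,-0.04]
    - [1,2.4,-3.4,0,0,0,-0.08]

```text
time_s: 18.2
position: [0.6237, 0.4056, 0.0746]
tcp_rot: [[0.979, 0.203, -0.001], [0.203, -0.979, 0.009], [0.0, -0.009, -1.0]]
force: [-3.0, 12.4, -3.0]
gripper_width: -0.003
gripper_force: 6.0
```

```bash
python3 n.py 3.30 4 .04
```

```text
t 18.2 F [-3.01 12.35 -3.  ] tz 0.04 M 0.655 Ft 12.7 turn -2.983 rad/perp 47.6 24.5
[1, 1.1, -1.7, 0.0, 0, 0, -0.04] [1, 2.1, -3.5, 0.0, 0, 0, -0.08] [1, 3.1, -5.4, 0.0, 0, 0, -0.12] [1, 4.0, -7.2, 0.0, 0, 0, -0.16]
```

step_arm:
  rows:
    - [1,1.1,-1.7,0,0,0,-0.04]
    - [1,2.1,-3.5,0,0,0,-0.08]

```text
time_s: 18.45
position: [0.6259, 0.4028, 0.0747]
tcp_rot: [[0.992, 0.124, -0.001], [0.124, -0.992, 0.01], [0.001, -0.01, -1.0]]
force: [-3.4, 13.7, -3.2]
gripper_width: 0.002
gripper_force: 6.5
```

```bash
python3 n.py 3.38 4 .04
```

```text
t 18.45 F [-3.45 13.7  -3.21] tz 0.084 M 0.792 Ft 14.02 turn -2.903 rad/perp 47.4 25.0
[1, 1.0, -1.8, 0.0, 0, 0, -0.04] [1, 1.8, -3.7, 0.0, 0, 0, -0.08] [1, 2.6, -5.6, 0.0, 0, 0, -0.12] [1, 3.4, -7.5, 0.0, 0, 0, -0.16]
```

Torque is about 0.77 N m (Ft 14 N, M 0.79), up about 0.3 rad after first contact, so the clamping is firm. I back the finger off and lift clear.

step_arm:
  rows:
    - [1,-0.6,5,0,0,0,0]
    - [1,-1.5,11,0,0,0,0]
    - [1,-1.5,12,0,0,0,0]
    - [1,-1.5,12,0,0,0,0]
    - [1,-1.5,12,30,0,0,0]
    - [1,-1.5,12,80,0,0,0]
    - [1,-1.5,12,120,0,0,0]
    - [1,-60,-20,130,0,0,0]
    - [1,-120,-50,130,0,0,0]
    - [1,-170,-50,130,0,0,0]
    - [1,-220,-50,130,0,0,0]
    - [1,-220,-50,130,0,0,0]

```text
time_s: 19.95
position: [0.4048, 0.347, 0.2035]
tcp_rot: [[0.992, 0.126, -0.0], [0.126, -0.992, -0.0], [-0.0, 0.0, -1.0]]
force: [0.7, 0.0, 0.3]
gripper_width: -0.002
gripper_force: 0.0
```

```bash
python3 - <<'E'
from station import arm
import cv2,numpy as np
s=arm.sense();print(s["force"],s["position"])
f=lambda x:cv2.resize(x,None,fx=3,fy=3,interpolation=cv2.INTER_CUBIC)
a=f(arm.camera("top")["frame"][:,:,::-1][165:265,180:380]);b=f(arm.camera("scene")["frame"][:,:,::-1][200:300,180:380])
cv2.imwrite("pics/p7.png",np.vstack([a,b]))
E
```

```text
[0.71095017 0.03228265 0.26275666] [0.40483199 0.34696744 0.20351329]
```

View pics/p7.png

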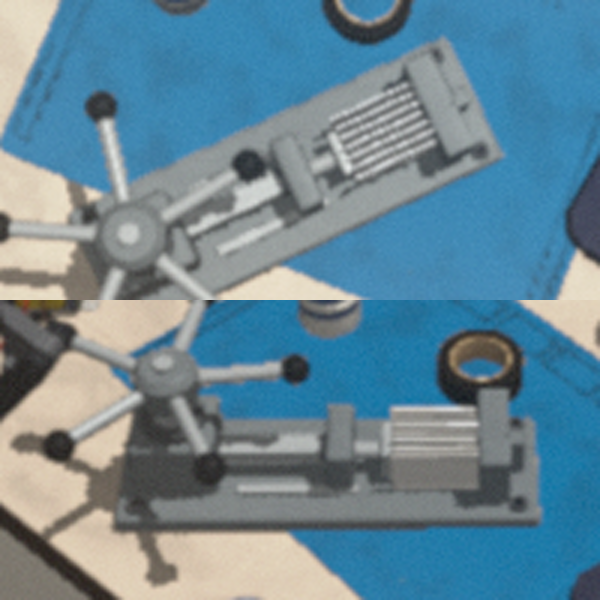

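Both views show the sink square between foot and fixed jaw, with the foot in contact (top ~(335,150), scene ~(388,445)). The arm is clear, so I hand in.

```bash
python3 -c "
from station import arm
print(arm.job_done())"
```

```text
the job is handed in; nothing more can be done
None
```

I set the heat sink flat and square against the fixed jaw, clamped it at about 0.77 N m by feel (an estimated 25–30 N) with the arm clear of everything, and handed in the job at about 20 s; no verdict was shown.

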